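Shut the packed screwdriver case with a fingertip push

ROBOT

A 6-joint arm with a two-finger parallel gripper is mounted at the origin on a cart in front of the work surface, level with it; the furniture and walls round the work are solid. World frame = base frame: x ahead of the robot, y to its left, z up, the work surface at z = 0. Lengths are in m, angles in rad, forces in N, time in s.
With the tool pointing down it reaches from about 0.325 to 0.925 m from the base axis. Payload 3.1 kg.
Tool frame: the origin (TCP) lies on the centre line of the jaws, within the pads' length; the fingertips stand 11 mm ahead of it and the grasp point (between the pads) lies 8 mm behind it (ctrl.nose_length is the distance from the TCP to the fingertips, in m); z points along the fingers, x is the direction in which the jaws open and shut, and the axes are right-handed (so a half turn about z gives the same grasp; the last joint's range is limited). The gripper opens to 85 mm and grips with 20 to 120 N. Pads are 22 mm wide; open, the fingers measure 114 mm over their backs; the gripper's body (76 mm by 85 mm) begins 54 mm behind the grasp point. The pads swing forward as they close: fully open they stand 13 mm farther back than shut.
Start: joints at [-1.446, 0.217, 1.613, -0, 1.311, -0.112], TCP at [0.147, -0.608, 0.242] pointing down, gripper open.
Joint ranges: [-2.75, 2.75], [-0.78, 2.1], [0.31, 2.55], [-1.13, 4.27], [0.13, 2.63], [-2.58, 2.58]. Speed limits (rad/s): [2.79, 2.79, 3.14, 3.14, 3.14, 3.14].

INTERFACE

Orientations are given as a rotation vector (axis times angle).
In Python, from plant import ctrl gives the robot as it stands. The module is installed in compiled form; this text tells all that it offers.
- The arm moves only by the tool move_arm, never from a script. Its argument "commands" is text: rows parted by semicolons, each of 5 numbers parted by spaces: the opening, from 0 (shut) to 1 (fully open), then the shift along the tool's x, y, z in mm, then the turn about the tool's z in rad. A call has 1 to 10 rows; each row shifts and turns the commanded pose from where the row before left it, along the tool's axes as they then stand; what a row does not reach is not made up. A row lasts 1/10 s, in which the tool goes at most 50 mm and 8.59 degrees, less where a joint would pass 70% of its speed; a pose out of reach is approached as far as the arm can. A call is refused whole if a number of a shift passes 50 or a number of a turn 0.15, either way. A call with a gripper value outside its range is refused whole. The fingers move at their own pace and stop on an object; "force" is the grip in N (left out, the last holds). Time passes only in rows, so rows that do not move let the fingers close. It gives the time, the measured TCP pose, the force and the opening at its end, in the units of the state.
- ctrl.sense(): the state, without advancing time (a new reading comes with each control period).
- ctrl.camera(name): name is "scene" or "side" or "wrist"; returns the picture (400x640x3 uint8, red, green, blue); there is no depth.
- ctrl.camera_model(name): a dict with "fx", "fy", "cx", "cy" (pixels), "world_from_camera" (4x4, takes a point from camera to world coordinates); the wrist camera has in their place "mount" (4x4, takes a point from camera to tool coordinates, whose origin is the TCP and whose axes are the tool frame's). Camera axes: x right, y up, looking along -z (the intrinsics and any distortion apply to the point x, -y, -z); pixel columns grow to the right and rows downward; lengths in m; the calibration is good to about 2 mm. A picture is of the moment at which its call begins: read the wrist's pose just before it. camera_model takes no time and is no camera call.
- ctrl.job_done(): hands the job in, once; it reports no verdict.
The state is a dict: "t": time; "joints": joint angles; "joint_vel": joint speeds; "joint_efforts": joint torques, N m; "position": TCP position; "orientation": TCP orientation; "wrist_force": force on the tool from outside, world axes, zero at the start; "ft_torque": the same for the moment, N m; "finger_gap": finger opening in m.
Only numpy, scipy, OpenCV 4.12 (cv2) and the standard library are available. Lean on these libraries where they do the work, as an engineer would, in place of code of your own. Each camera call takes 0.05 s, during which the arm holds its last target.

TASK

Three spectacle cases stand ajar on the bench; the one with a screwdriver inside is packed and ready. With the fingers closed together, put the fingertips on the middle of its lid's front edge, above the catch, and push the lid gently down until it is fully shut, without lifting the case or shoving it about, then take the hand away. Leave the case with the tweezers and the empty case open as they are, and leave everything else on the bench alone.

Things in the scene. Friction and masses are not known exactly. Their poses are not given: they have to be found in the camera images.
- case_a: The case with the screwdriver in it (the one to shut): an orange hard spectacle case, 64 mm deep (x) by 164 mm long (y), 43 mm high when shut; origin at the centre of its underside, which lies on the table, z up; its hinge runs along y on the back long edge (33 mm along its +x, 22 mm up), its opening faces -x, roughly towards the robot. Loose on the table and light (about 85 g); a hard knock or press (40 N) would damage it
- case_a_lid (a joint): lid angle in rad of case_a: 0 shut, grows as the lid opens (0.7 to 1.4 at the start, so that the lid stands ajar over the case). The hinge is slightly stiff: the lid stays where it is left, has no spring or catch, and a slow push of about 1 N near its front edge moves it (faster is stiffer); shut, its top is level, 43 mm above the table
- case_a_lip (a point): middle of the top front edge of the lid of case_a: the free edge, 64 mm in front of the hinge line, moves with the lid (about 43 mm above the table when shut); a small black catch sits below it. This is where the fingertips push, to within 20 to 30 mm
- case_b: The case with the tweezers in it (stays open): an orange hard spectacle case, 64 mm deep (x) by 164 mm long (y), 43 mm high when shut; origin at the centre of its underside, which lies on the table, z up; its hinge runs along y on the back long edge (33 mm along its +x, 22 mm up), its opening faces -x, roughly towards the robot. Loose on the table and light (about 85 g); a hard knock or press (40 N) would damage it
- case_b_lid (a joint): lid angle in rad of case_b: 0 shut, grows as the lid opens (0.7 to 1.4 at the start, so that the lid stands ajar over the case). The hinge is slightly stiff: the lid stays where it is left, has no spring or catch, and a slow push of about 1 N near its front edge moves it (faster is stiffer); shut, its top is level, 43 mm above the table
- case_b_lip (a point): middle of the top front edge of the lid of case_b: the free edge, 64 mm in front of the hinge line, moves with the lid (about 43 mm above the table when shut); a small black catch sits below it
- case_c: The empty case (stays open): an orange hard spectacle case, 64 mm deep (x) by 164 mm long (y), 43 mm high when shut; origin at the centre of its underside, which lies on the table, z up; its hinge runs along y on the back long edge (33 mm along its +x, 22 mm up), its opening faces -x, roughly towards the robot. Loose on the table and light (about 85 g); a hard knock or press (40 N) would damage it
- case_c_lid (a joint): lid angle in rad of case_c: 0 shut, grows as the lid opens (0.7 to 1.4 at the start, so that the lid stands ajar over the case). The hinge is slightly stiff: the lid stays where it is left, has no spring or catch, and a slow push of about 1 N near its front edge moves it (faster is stiffer); shut, its top is level, 43 mm above the table
- case_c_lip (a point): middle of the top front edge of the lid of case_c: the free edge, 64 mm in front of the hinge line, moves with the lid (about 43 mm above the table when shut); a small black catch sits below it
- kit_screwdriver: small screwdriver, 148 mm long, 13 mm thick, lying lengthwise on the floor of case_a near its front wall; origin under its middle, x along the shaft
- kit_tweezers: steel tweezers, 126 x 13 x 9 mm, lying lengthwise on the floor of case_b; origin under its middle, x along it
- side_cutters: bystander: small side cutters, 120 x 49 x 12 mm; origin under its middle, x along it
- tray_stack: stack of pink trays, fixed, about 180 mm high, left of the cases; its nearest corner stands 0.24 m straight ahead of the robot's base (an arm turned far to the right can brush it), and its right side runs from there ahead and to the left. Origin at the centre of its underside
- loose_screwdriver: bystander: another screwdriver, 163 mm long, 13 mm thick, flat on the table; origin under its middle, x along it

How it is judged:
On the way:
1. the fingers press the screwdriver case's lid down shut, within about 30 mm of the middle of its front edge (value of joint case_a_lid below 0.12 rad and contact force between the fingers and case_a_lid above 0.1 N and horizontal distance between the grasp point and case_a_lip below 0.03 m).
At the end, for the whole second after the job is handed in: The lid of the screwdriver case is shut (under 0.05 rad), the case stands flat within 30 mm of where it stood with the screwdriver inside; the other two cases and their lids are within 12 mm, all other things within 20 mm, of where they were (value of joint case_a_lid below 0.05 rad and distance of case_a from where it was at the start of the episode below 0.03 m and angle between case_a's own z axis and vertical below 0.05 rad and linear speed of case_a below 0.02 m/s and x of kit_screwdriver in the frame of case_a between -0.031 and 0.031 m and z of kit_screwdriver in the frame of case_a between -0.003 and 0.03 m and distance of each of case_b_lip, case_c_lip, case_b, case_c from where it was at the start of the episode below 0.012 m and distance of each of kit_tweezers, loose_screwdriver, side_cutters from where it was at the start of the episode below 0.02 m); the robot touches nothing.
It fails at once if the screwdriver case is lifted (over 12 mm) or shoved over 30 mm (height (world z) of case_a above 0.012 m or distance of case_a from where it was at the start of the episode above 0.03 m).
It fails at once if the screwdriver case is pressed with more than 40 N (contact force between the fingers and case_a above 40 N).
It fails at once if another case or its lid is moved more than 12 mm (distance of any of case_b_lip, case_c_lip, case_b, case_c from where it was at the start of the episode above 0.012 m).
It fails at once if another thing on the bench is moved more than 20 mm (distance of any of kit_tweezers, loose_screwdriver, side_cutters from where it was at the start of the episode above 0.02 m).
It also fails if it takes over 34 s, if anything falls off the work surface, if the arm or the gripper's body presses on something with over 40 N, if the wrist force passes 120 N, or if a joint passes its speed limit or range.

## Working session

There is one attempt and no reset: what is moved stays moved. The work goes in short steps, Python scripts to look and compute and a tool call to move; the robot and the scene stay as the last step left them, time stands still between calls to the robot, and variables do not carry over. Pictures are saved under pics/ and viewed, and the job is handed in when it is done.

Besides the shell and the picture viewer there is one more tool, called after "Call:" as a command line: name --argument value ..., lists and objects as JSON in quotes. move_arm: Moves the arm, as the interface text tells. Its arguments: {"type":"object","properties":{"commands":{"type":"string"},"force":{"type":"number"}},"required":["commands"]}

```bash
mkdir -p pics; python3 - <<'E'
from plant import ctrl
import cv2,numpy as np
s=ctrl.sense();print({k:np.round(v,3) for k,v in s.items()})
for n in("scene","side","wrist"):
    cv2.imwrite(f"pics/{n}0.png",ctrl.camera(n)[:,:,::-1]);print(n,ctrl.camera_model(n))
E
```

```text
{'t': np.float64(0.0), 'joints': array([-1.446,  0.218,  1.615, -0.   ,  1.311, -0.112]), 'joint_vel': array([-0.   , -0.001, -0.   , -0.   ,  0.   ,  0.001]), 'joint_efforts': array([-0.0000e+00, -3.9685e+01, -3.0385e+01, -0.0000e+00,  1.0000e-02,
       -0.0000e+00]), 'position': array([ 0.147, -0.607,  0.241]), 'orientation': array([-2.467,  1.942,  0.003]), 'wrist_force': array([0.067, 0.927, 0.201]), 'ft_torque': array([ 0.011, -0.021, -0.015]), 'finger_gap': np.float64(0.085)}
scene {'fx': 470.3254622808586, 'fy': 470.3254622808586, 'cx': 306.718100174874, 'cy': 205.11527946434282, 'world_from_camera': array([[ 0.80384787,  0.40444492, -0.43617991, -0.02851526],
       [-0.59465095,  0.52815246, -0.60617261, -0.90386702],
       [-0.01479394,  0.74664535,  0.66505779,  0.97726817],
       [ 0.        ,  0.        ,  0.        ,  1.        ]])}
side {'fx': 363.1801033078754, 'fy': 363.1801033078754, 'cx': 319.2908476999606, 'cy': 201.40694840464764, 'world_from_camera': array([[ 0.85886325,  0.34690275, -0.37684533,  0.23921472],
       [-0.51216635,  0.57260837, -0.64016035, -0.64758598],
       [-0.00628859,  0.7428177 ,  0.6694642 ,  0.67838482],
       [ 0.        ,  0.        ,  0.        ,  1.        ]])}
wrist {'fx': 355.0387689361471, 'fy': 355.0387689361471, 'cx': 318.79164568408424, 'cy': 201.6148123046456, 'mount': array([[ 9.99999339e-01, -3.71008944e-04,  1.08786920e-03,
        -8.96751297e-04],
       [-1.17750599e-05, -9.49728942e-01, -3.13073372e-01,
        -7.96704149e-02],
       [ 1.14933389e-03,  3.13073152e-01, -9.49728319e-01,
        -1.31519093e-01],
       [ 0.00000000e+00,  0.00000000e+00,  0.00000000e+00,
         1.00000000e+00]])}
```

View pics/scene0.png

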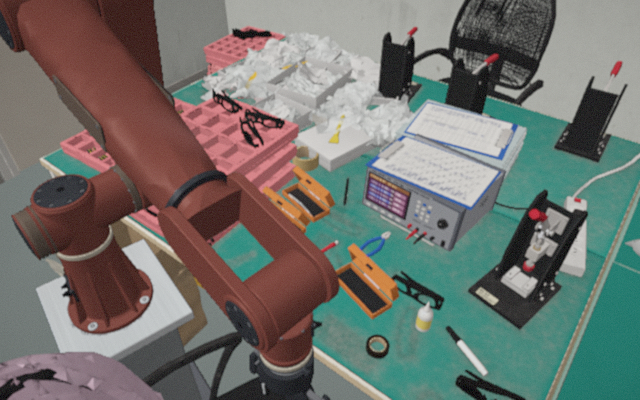

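View pics/side0.png

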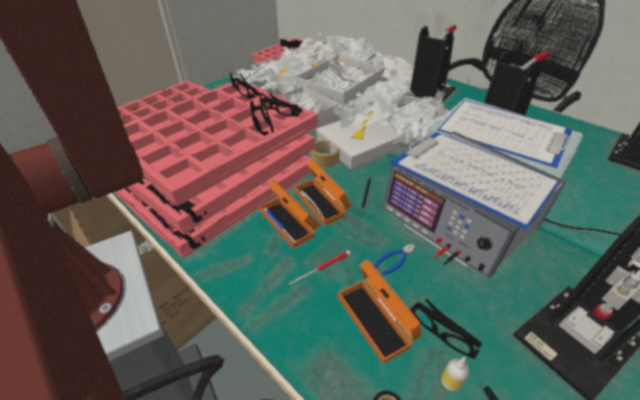

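View pics/wrist0.png

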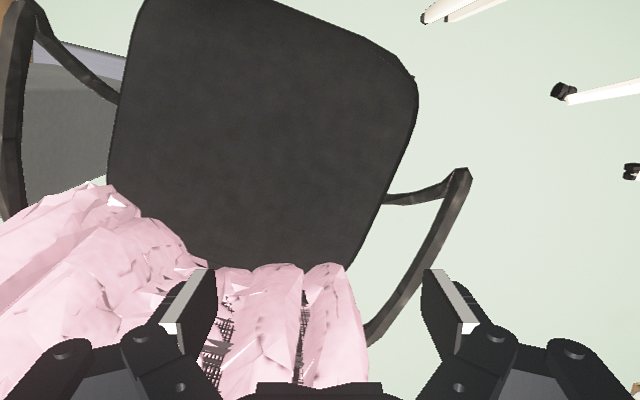

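The side view shows three orange cases at about (288,213), (320,195) and (378,310). I'll enlarge them to see what each holds.

```bash
python3 - <<'E'
import cv2
a=cv2.imread("pics/side0.png")
cv2.imwrite("pics/s_l.png",cv2.resize(a[155:255,250:360],None,fx=5.4,fy=5.4,interpolation=cv2.INTER_CUBIC))
cv2.imwrite("pics/s_r.png",cv2.resize(a[250:370,325:430],None,fx=5,fy=5,interpolation=cv2.INTER_CUBIC))
E
```

```text
(no output)
```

View pics/s_l.png

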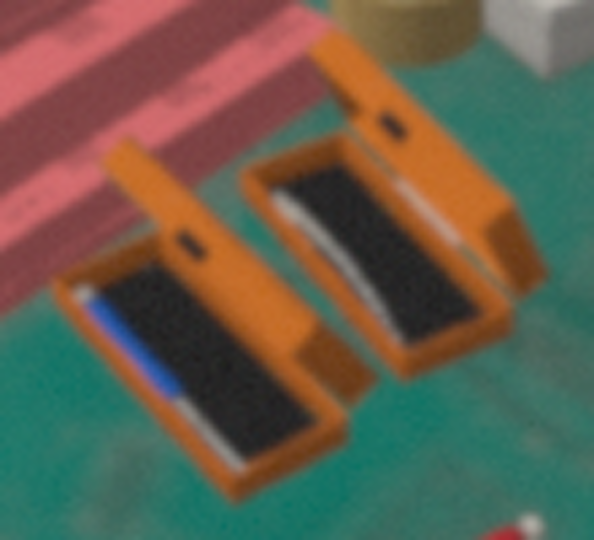

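View pics/s_r.png

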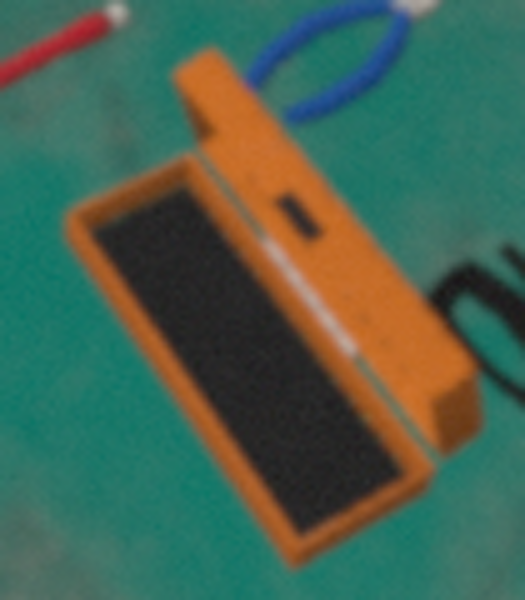

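The screwdriver (blue handle) lies in the front-left case, side (288,213). The tweezers are in the case close behind it, and the front-right case is empty. Next I'll zoom the scene view so I can fit the poses.

```bash
python3 - <<'E'
import cv2
a=cv2.imread("pics/side0.png")
cv2.imwrite("pics/s_l2.png",cv2.resize(a[175:250,255:330],None,fx=8,fy=8,interpolation=cv2.INTER_CUBIC))
a=cv2.imread("pics/scene0.png")
cv2.imwrite("pics/c_l.png",cv2.resize(a[160:240,250:340],None,fx=7,fy=7,interpolation=cv2.INTER_CUBIC))
E
```

```text
(no output)
```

View pics/s_l2.png

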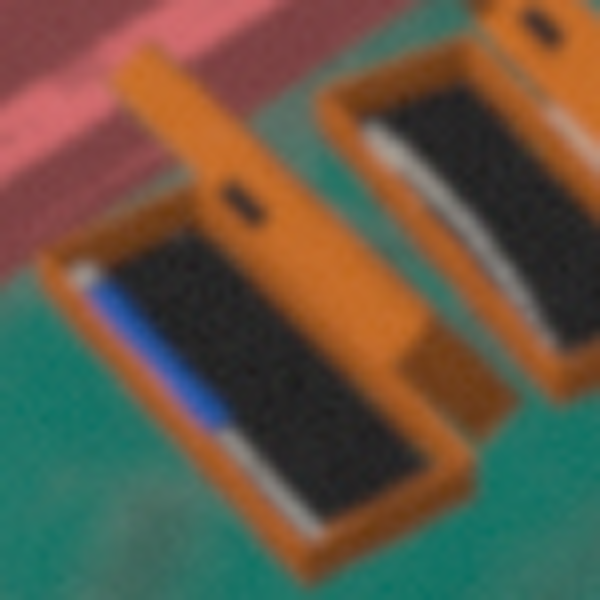

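View pics/c_l.png

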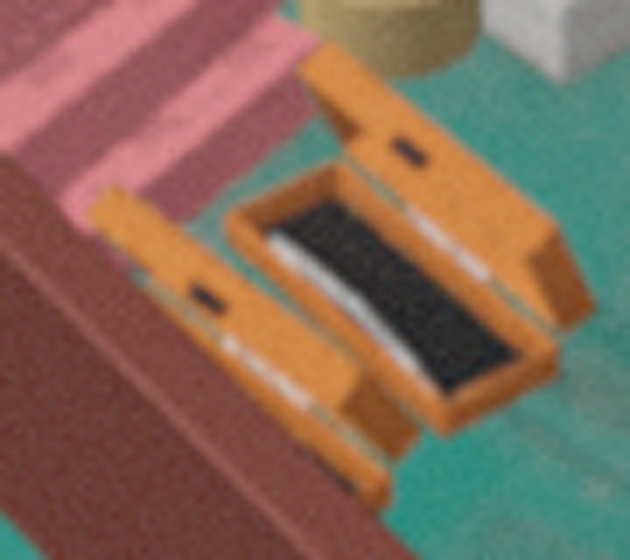

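```bash
cat > h.py <<'E'
import numpy as np
def proj(m,P,W=None):
    W=m["world_from_camera"] if W is None else W
    P=np.atleast_2d(P);c=(P-W[:3,3])@W[:3,:3]
    return np.c_[m["fx"]*c[:,0]/-c[:,2]+m["cx"], m["fy"]*-c[:,1]/-c[:,2]+m["cy"]]
def lidp(th,dx,dz):
    return 33+dx*np.cos(th)-dz*-np.sin(th), 22-dx*np.sin(th)+dz*np.cos(th)
def pts(p,names):
    x,y,yaw,th=p;out=[]
    for n in names:
        k,s=n[:-1],n[-1];Y={'l':82,'r':-82,'m':0}[s]
        if k=='lip':X,Z=lidp(th,-64,21)
        if k=='low':X,Z=lidp(th,-64,0)
        if k=='tb':X,Z=lidp(th,0,21)
        if k=='rf':X,Z=-32,22
        if k=='rb':X,Z=32,22
        if k=='bf':X,Z=-32,0
        c,s_=np.cos(yaw),np.sin(yaw)
        out.append([x+(c*X-s_*Y)/1e3,y+(s_*X+c*Y)/1e3,Z/1e3])
    return np.array(out)
E
cat > fit.py <<'E'
from plant import ctrl
from scipy.optimize import least_squares
from h import *
cs,cd=ctrl.camera_model("scene"),ctrl.camera_model("side")
A=lambda d,o,s:{k:np.array(v)/s+o for k,v in d.items()}
a_side=A(dict(rfl=(40,255),rfr=(310,555),rbr=(475,460),bfr=(308,582),lipl=(145,45),lipr=(432,322),lowl=(112,78),lowr=(400,370),tbr=(518,402)),(255,175),8)
a_sc=A(dict(lipl=(112,188),lipr=(362,370),tbr=(418,430),lowr=(342,405),rbr=(388,490)),(250,160),7)
b_side=A(dict(lipl=(330,35),lipr=(512,205),tbr=(547,275),rfl=(245,175),rfr=(403,362),rbr=(512,310)),(250,155),5.4)
b_sc=A(dict(lipl=(325,45),lipr=(553,222),tbr=(595,305),rfl=(230,220),rfr=(445,420),rbr=(555,350),lowr=(530,260)),(250,160),7)
for nm,L in(("A",[(cd,a_side),(cs,a_sc)]),("B",[(cd,b_side),(cs,b_sc)]),("Aside",[(cd,a_side)]),("Ascene",[(cs,a_sc)])):
    f=lambda p:np.concatenate([(proj(m,pts(p,list(d)))-np.array(list(d.values()))).ravel() for m,d in L])
    best=min((least_squares(f,[.5,0,y0,1.]) for y0 in(-.5,0,.5)),key=lambda r:r.cost)
    print(nm,best.x.round(4),"rms",np.sqrt(np.mean(best.fun**2)).round(2),"lip",pts(best.x,["lipm","lipl","lipr","tbm"]).round(3).tolist())
    print(best.fun.reshape(-1,2).round(1).tolist())
E
python3 fit.py
```

```text
A [ 0.5007 -0.0325  0.0942  1.0503] rms 1.07 lip [[0.52, -0.031, 0.088], [0.512, 0.051, 0.088], [0.528, -0.112, 0.088], [0.552, -0.028, 0.032]]
[[-1.0, -0.5], [-1.1, -0.5], [0.0, -0.3], [-0.4, 2.1], [0.2, -0.8], [0.6, -0.1], [-1.3, 0.8], [-1.7, 0.3], [0.9, 0.6], [0.6, -1.5], [1.3, -0.2], [1.8, 0.2], [-0.7, 0.5], [1.3, -2.6]]
B [ 0.6108 -0.0105  0.0167  1.1785] rms 0.87 lip [[0.639, -0.01, 0.089], [0.637, 0.072, 0.089], [0.64, -0.092, 0.089], [0.663, -0.01, 0.03]]
[[-0.1, -0.7], [0.1, 0.6], [0.3, 1.5], [-2.0, -0.6], [-0.2, -0.3], [0.3, 0.1], [0.1, -0.2], [0.9, 1.0], [0.8, 0.9], [-0.9, -1.1], [0.3, -1.8], [1.3, -0.8], [-1.0, 0.4]]
Aside [ 0.5022 -0.0322  0.0939  1.0442] rms 0.85 lip [[0.521, -0.03, 0.088], [0.513, 0.051, 0.088], [0.529, -0.112, 0.088], [0.553, -0.027, 0.033]]
[[-0.5, -0.7], [-0.6, -0.8], [0.5, -0.6], [0.1, 1.8], [0.6, -1.0], [0.9, -0.3], [-0.9, 0.7], [-1.4, 0.2], [1.3, 0.3]]
Ascene [ 0.4926 -0.0349  0.1198  1.1221] rms 0.9 lip [[0.517, -0.032, 0.089], [0.507, 0.049, 0.089], [0.526, -0.113, 0.089], [0.544, -0.029, 0.031]]
[[-0.7, -0.7], [1.1, -0.0], [0.5, 1.5], [-0.9, 0.6], [-0.1, -1.5]]
```

```bash
cat > st.py <<'E'
from plant import ctrl
from scipy.spatial.transform import Rotation as R
import numpy as np
s=ctrl.sense();M=R.from_rotvec(s["orientation"]).as_matrix()
print("t",round(float(s["t"]),2),"pos",s["position"].round(4),"F",s["wrist_force"].round(2),"gap",s["finger_gap"].round(4),"j",s["joints"].round(3))
print("toolx",M[:,0].round(3),"tooly",M[:,1].round(3),"nose",ctrl.nose_length)
E
python3 st.py
```

```text
Traceback (most recent call last):
  File "st.py", line 5, in <module>
    print("t",round(float(s["t"]),2),"pos",s["position"].round(4),"F",s["wrist_force"].round(2),"gap",s["finger_gap"].round(4),"j",s["joints"].round(3))
                                                                                                      ^^^^^^^^^^^^^^^^^^^^^
AttributeError: 'float' object has no attribute 'round'
```

```bash
sed -i 's/s\["finger_gap"\].round(4)/round(float(s["finger_gap"]),4)/' st.py; python3 st.py
```

```text
t 0.15 pos [ 0.1466 -0.6069  0.2412] F [-0.28  0.03 -0.11] gap 0.0853 j [-1.446  0.218  1.615  0.     1.311 -0.112]
toolx [ 0.235 -0.972 -0.002] tooly [-0.972 -0.235 -0.   ] nose 0.011
```

Call:
move_arm --commands "0 -31 -34 0 0;0 -31 -34 0 0;0 -31 -34 0 0;0 -31 -34 0 0;0 -31 -34 0 0;0 -31 -34 0 0;0 -31 -34 0 0;0 -31 -34 0 0" --force 20

```text
t: 0.95
position: [0.3534, -0.3009, 0.2421]
orientation: [-2.468, 1.944, -0.0]
wrist_force: [0.5, -0.4, -0.7]
finger_gap: -0.0001
```

Call:
move_arm --commands "0 -31 -34 0 -0.15;0 0 0 0 -0.15;0 0 0 0 -0.15;0 0 0 0 -0.15;0 0 0 0 -0.15;0 0 0 0 -0.15;0 0 0 0 -0.15;0 0 0 0 -0.15;0 0 0 0 -0.15;0 0 0 0 -0.15"

```text
t: 1.95
position: [0.3784, -0.2643, 0.2419]
orientation: [-3.129, -0.27, 0.001]
wrist_force: [0.6, -0.2, -0.3]
finger_gap: 0.0001
```

```bash
python3 st.py
```

```text
t 1.95 pos [ 0.3784 -0.2643  0.2419] F [ 0.64 -0.25 -0.27] gap 0.0001 j [-0.762 -0.142  1.985 -0.     1.3   -0.934]
toolx [ 0.985  0.171 -0.   ] tooly [ 0.171 -0.985 -0.001] nose 0.011
```

Call:
move_arm --commands "0 0 0 0 -0.15;0 0 0 0 -0.15;0 0 0 0 -0.15;0 0 0 0 -0.15;0 0 0 0 -0.15;0 0 0 0 -0.15;0 0 0 0 -0.15;0 0 0 0 -0.15;0 0 0 0 -0.15;0 0 0 0 -0.15"

```text
t: 2.95
position: [0.3784, -0.2643, 0.2419]
orientation: [-2.106, -2.331, -0.0]
wrist_force: [0.4, -0.7, 0.0]
finger_gap: -0.0002
```

```bash
python3 st.py
```

```text
t 2.95 pos [ 0.3784 -0.2643  0.2419] F [ 0.42 -0.72  0.  ] gap -0.0002 j [-0.762 -0.142  1.985  0.     1.3   -2.434]
toolx [-0.101  0.995  0.001] tooly [ 0.995  0.101 -0.   ] nose 0.011
```

Call:
move_arm --commands "0 36 16 0 0;0 36 16 0 0;0 36 16 0 0;0 36 16 0 0;0 36 16 0 0;0 36 16 0 0;0 0 0 0 0"

```text
t: 3.65
position: [0.4542, -0.0366, 0.2421]
orientation: [-2.106, -2.33, -0.003]
wrist_force: [-1.1, -0.7, 0.6]
finger_gap: 0.0
```

```bash
python3 st.py; python3 - <<'E'
from plant import ctrl
import cv2
cv2.imwrite("pics/w1.png",ctrl.camera("wrist")[:,:,::-1])
cv2.imwrite("pics/s1.png",ctrl.camera("side")[:,:,::-1])
E
```

```text
t 3.65 pos [ 0.4542 -0.0366  0.2421] F [-1.06 -0.73  0.57] gap 0.0 j [-0.236 -0.157  1.997  0.002  1.301 -1.908]
toolx [-0.101  0.995  0.002] tooly [0.995 0.101 0.   ] nose 0.011
```

View pics/w1.png

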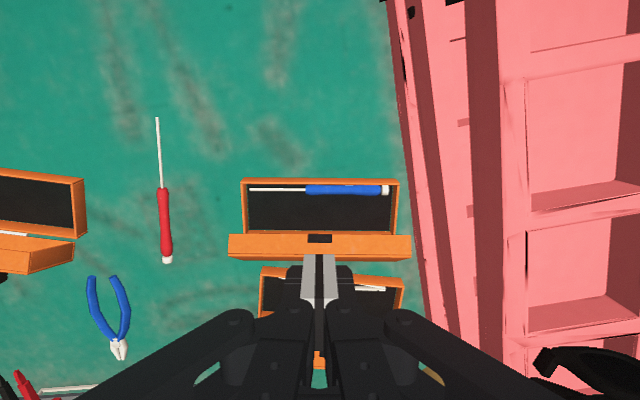

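View pics/s1.png

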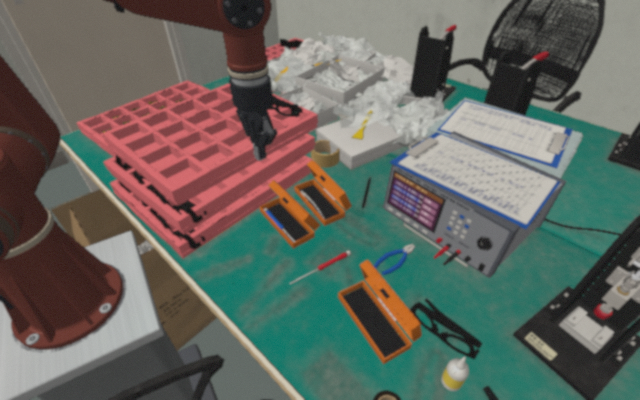

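```bash
python3 - <<'E'
import cv2
a=cv2.imread("pics/w1.png")
cv2.imwrite("pics/w1z.png",cv2.resize(a[165:285,220:420],None,fx=4,fy=4,interpolation=cv2.INTER_CUBIC))
E
```

```text
(no output)
```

View pics/w1z.png

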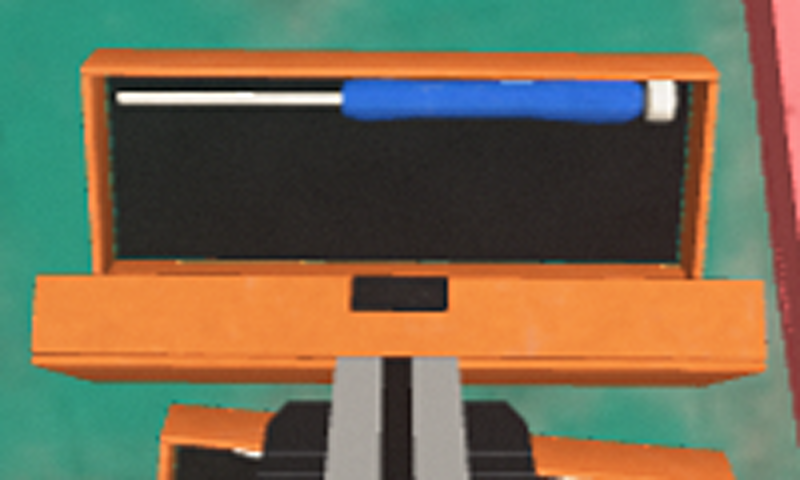

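```bash
cat >> fit.py <<'E'
print("--- with wrist")
from scipy.spatial.transform import Rotation as R
mw=dict(ctrl.camera_model("wrist"));s=ctrl.sense()
T=np.eye(4);T[:3,:3]=R.from_rotvec(s["orientation"]).as_matrix();T[:3,3]=s["position"]
mw["world_from_camera"]=T@mw["mount"]
a_w=A(dict(lowr=(38,275),lowl=(763,281),lipr=(32,354),lipl=(766,360),rfr=(84,72),rfl=(718,74),bfr=(92,52),bfl=(712,55),tbr=(95,378),tbl=(705,383)),(220,165),4)
for nm,L in(("Aw",[(mw,a_w)]),("all",[(mw,a_w),(cd,a_side),(cs,a_sc)])):
    f=lambda p:np.concatenate([(proj(m,pts(p,list(d)))-np.array(list(d.values()))).ravel() for m,d in L])
    best=least_squares(f,[.5,0,0,1.])
    print(nm,best.x.round(4),"rms",np.sqrt(np.mean(best.fun**2)).round(2),"lip",pts(best.x,["lipm","lipl","lipr","tbm"]).round(4).tolist())
    print(best.fun.reshape(-1,2).round(1).tolist())
E
python3 fit.py | sed -n '/wrist/,$p'
```

```text
--- with wrist
Aw [ 0.4995 -0.0328  0.0904  1.0214] rms 1.1 lip [[0.5169, -0.0312, 0.0875], [0.5095, 0.0505, 0.0875], [0.5243, -0.1129, 0.0875], [0.5502, -0.0282, 0.033]]
[[0.3, -1.7], [-0.1, -2.0], [0.3, 1.9], [0.5, 1.6], [-0.7, -0.4], [0.8, 0.2], [1.5, -0.7], [-2.2, -0.4], [-0.8, 0.9], [0.1, 0.6]]
all [ 0.4997 -0.0328  0.0919  1.0265] rms 1.17 lip [[0.5174, -0.0312, 0.0876], [0.5099, 0.0505, 0.0876], [0.525, -0.1128, 0.0876], [0.5504, -0.0281, 0.0329]]
[[0.3, -1.0], [-0.1, -1.6], [0.3, 2.6], [0.4, 2.0], [-0.8, -0.1], [0.7, 0.3], [1.5, -0.4], [-2.2, -0.3], [-0.8, 1.1], [0.1, 0.6], [-1.3, -0.3], [-1.5, -0.3], [-0.3, -0.0], [-0.7, 2.4], [-0.5, -0.3], [-0.3, 0.5], [-2.0, 1.4], [-2.6, 1.1], [0.5, 0.9], [0.0, -1.0], [0.6, 0.4], [1.6, 0.4], [-1.3, 1.2], [1.0, -2.4]]
```

Call:
move_arm --commands "0 0 17 20 0;0 0 17 25 0;0 0 17 25 0;0 0 17 25 0;0 0 0 20 0;0 0 0 8 0;0 0 0 3 0;0 0 0 0 0"

```text
t: 4.55
position: [0.5212, -0.0347, 0.1165]
orientation: [2.114, 2.323, -0.0]
wrist_force: [0.7, -0.4, 0.3]
finger_gap: -0.0002
```

```bash
python3 st.py; python3 - <<'E'
from plant import ctrl
import cv2
cv2.imwrite("pics/w2.png",ctrl.camera("wrist")[:,:,::-1])
a=ctrl.camera("side")[:,:,::-1]
cv2.imwrite("pics/s2.png",cv2.resize(a[130:250,220:370],None,fx=5,fy=5))
E
```

```text
t 4.55 pos [ 0.5212 -0.0347  0.1165] F [ 0.71 -0.39  0.31] gap -0.0002 j [-0.201  0.147  1.951 -0.     1.043 -1.866]
toolx [-0.094  0.996 -0.   ] tooly [0.996 0.094 0.   ] nose 0.011
```

View pics/w2.png

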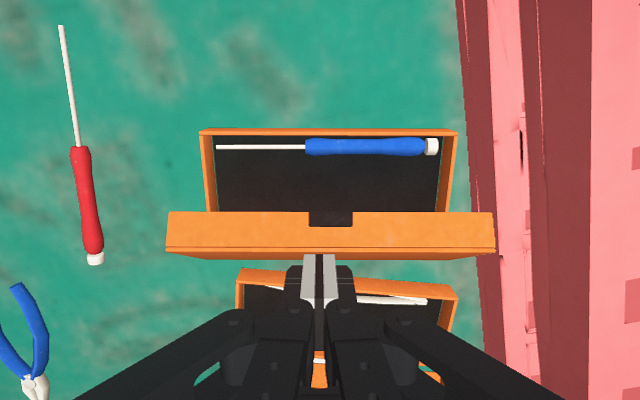

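View pics/s2.png

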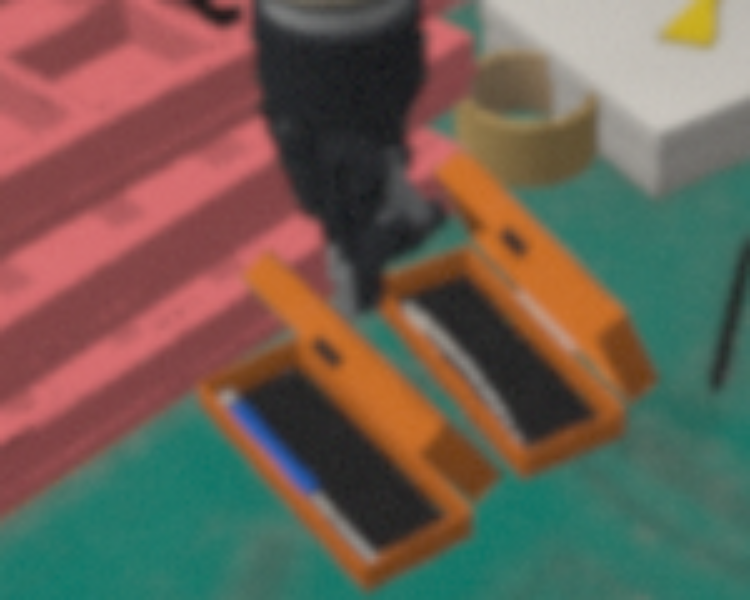

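```bash
python3 - <<'E'
from plant import ctrl
from h import *
m=ctrl.camera_model("wrist")
P=np.array([[0,-.011,.011],[0,0,.011],[0,.011,.011],[0.0145,-.011,.011]])
print(proj(m,P,m["mount"]).round(1))
E
```

```text
[[316.7 251.6]
 [316.7 273.6]
 [316.7 294.6]
 [349.4 251.6]]
```

Call:
move_arm --commands "0 4 0 5 0;0 0 0 5 0;0 0 0 3 0;0 0 0 1 0;0 0 0 0 0"

```text
t: 5.15
position: [0.5207, -0.0299, 0.102]
orientation: [-2.113, -2.324, 0.001]
wrist_force: [-0.2, -0.6, 0.9]
finger_gap: 0.0002
```

Call:
move_arm --commands "0 0 0 1 0;0 0 0 1 0;0 0 0 0 0"

```text
t: 5.45
position: [0.5212, -0.03, 0.1006]
orientation: [2.113, 2.324, 0.0]
wrist_force: [-1.0, -0.4, 1.1]
finger_gap: 0.0001
```

Call:
move_arm --commands "0 0 0 1 0;0 0 0 0 0"

```text
t: 5.65
position: [0.5218, -0.03, 0.1003]
orientation: [2.113, 2.324, 0.001]
wrist_force: [-0.2, 0.5, 4.3]
finger_gap: 0.0
```

Call:
move_arm --commands "0 0 -2 0.5 0;0 0 -2 0.5 0;0 0 0 0 0"

```text
t: 5.95
position: [0.5173, -0.0304, 0.0992]
orientation: [2.113, 2.324, 0.0]
wrist_force: [-1.5, 0.5, 6.5]
finger_gap: 0.0003
```

```bash
cat > look.py <<'E'
import sys
from plant import ctrl
import cv2,numpy as np
n=sys.argv[1]
w=ctrl.camera("wrist")[:,:,::-1][100:310,130:510]
a=ctrl.camera("side")[:,:,::-1][150:255,240:360]
w=cv2.resize(w,None,fx=1.2,fy=1.2);a=cv2.resize(a,(340,297))
c=np.zeros((297,800,3),np.uint8);c[:252,:456]=w[:252,:456];c[:,460:]=a
cv2.imwrite(f"pics/{n}.png",c)
E
python3 look.py L1;python3 st.py
```

```text
t 6.05 pos [ 0.5174 -0.0304  0.0992] F [-1.42  1.24  5.55] gap 0.0 j [-0.194  0.165  1.969  0.     1.006 -1.86 ]
toolx [-0.095  0.995 -0.   ] tooly [0.995 0.095 0.001] nose 0.011
```

View pics/L1.png

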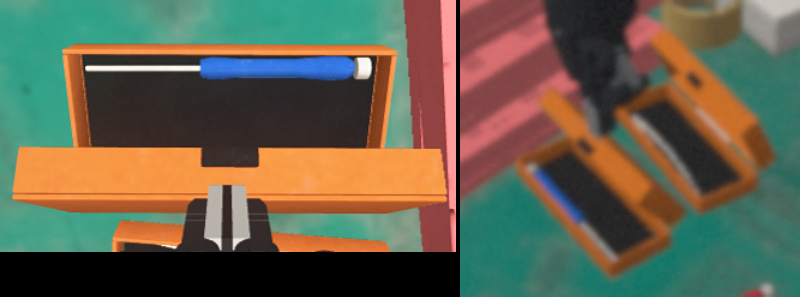

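Call:
move_arm --commands "0 0 -2 0.5 0;0 0 -2 0.5 0;0 0 -2 0.6 0;0 0 0 0 0"

```text
t: 6.45
position: [0.5106, -0.031, 0.0968]
orientation: [-2.113, -2.324, 0.001]
wrist_force: [-1.6, 0.1, 4.8]
finger_gap: 0.0001
```

```bash
python3 look.py L2;python3 st.py
```

```text
t 6.55 pos [ 0.5109 -0.031   0.0967] F [-1.59  0.24  5.04] gap -0.0001 j [-0.198  0.157  1.985 -0.     1.    -1.864]
toolx [-0.095  0.995 -0.   ] tooly [ 0.995  0.095 -0.   ] nose 0.011
```

View pics/L2.png

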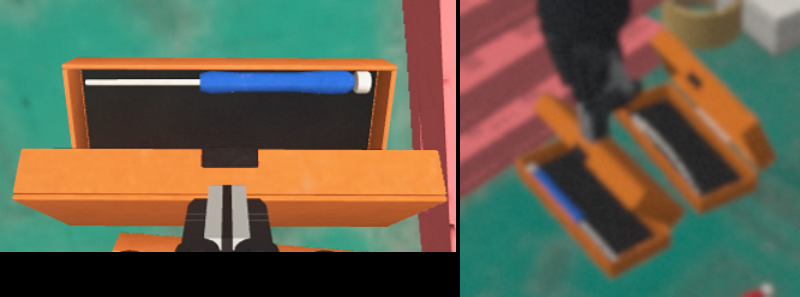

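Call:
move_arm --commands "0 0 -2 1 0;0 0 -2 1 0;0 0 -2 1.1 0;0 0 -2 1.2 0;0 0 -2 1.3 0;0 0 0 0 0"

```text
t: 7.15
position: [0.5003, -0.0319, 0.0905]
orientation: [-2.112, -2.324, 0.002]
wrist_force: [-2.8, -0.3, 3.1]
finger_gap: 0.0003
```

```bash
python3 look.py L3;python3 st.py
```

```text
t 7.25 pos [ 0.5008 -0.0319  0.0907] F [-1.16 -0.49  2.32] gap 0.0002 j [-0.203  0.147  2.01  -0.     0.985 -1.869]
toolx [-0.095  0.995  0.   ] tooly [ 0.995  0.095 -0.   ] nose 0.011
```

View pics/L3.png

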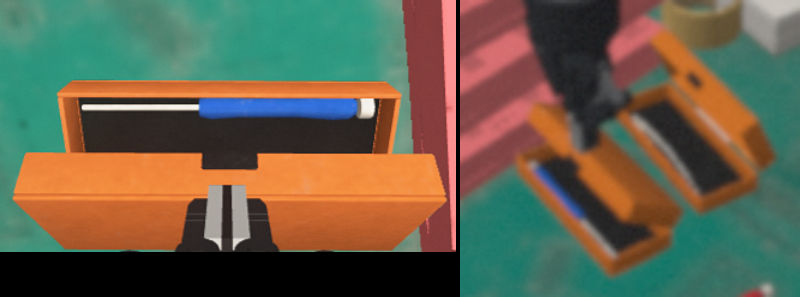

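Call:
move_arm --commands "0 0 -2 1.6 0;0 0 -2 1.7 0;0 0 -2 1.8 0;0 0 -2 2 0;0 0 -1.5 1.7 0;0 0 -1.5 1.8 0;0 0 0 0 0"

```text
t: 7.95
position: [0.4897, -0.0328, 0.0799]
orientation: [-2.113, -2.324, 0.0]
wrist_force: [0.1, -0.3, -0.2]
finger_gap: 0.0001
```

```bash
python3 look.py L4;python3 st.py
```

```text
t 8.05 pos [ 0.4902 -0.0329  0.0803] F [-0.42 -0.51  0.  ] gap -0.0003 j [-0.21   0.143  2.039  0.     0.959 -1.876]
toolx [-0.095  0.995  0.   ] tooly [0.995 0.095 0.   ] nose 0.011
```

View pics/L4.png

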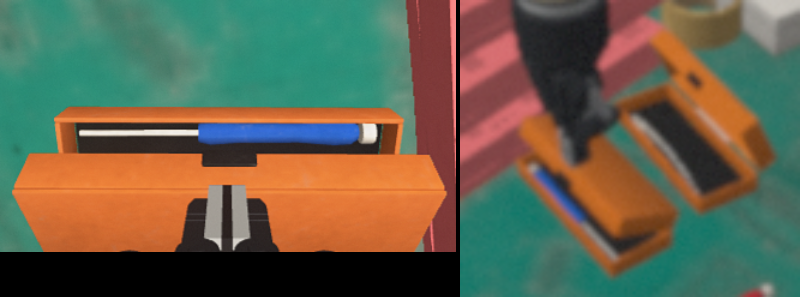

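Call:
move_arm --commands "0 0 -1.5 2 0;0 0 -1.5 2 0;0 0 -1.5 2 0;0 0 -1.5 2 0;0 0 -1.2 2 0;0 0 -1.2 2 0;0 0 -1 2 0;0 0 -1 2 0;0 0 0 0 0"

```text
t: 8.95
position: [0.4793, -0.0338, 0.064]
orientation: [-2.113, -2.324, 0.001]
wrist_force: [0.8, 0.4, 0.4]
finger_gap: -0.0001
```

```bash
python3 look.py L5;python3 st.py
```

```text
t 9.05 pos [ 0.4797 -0.0338  0.0644] F [-0.43 -0.06  0.56] gap 0.0001 j [-0.217  0.151  2.068  0.     0.922 -1.883]
toolx [-0.095  0.995  0.   ] tooly [ 0.995  0.095 -0.   ] nose 0.011
```

View pics/L5.png

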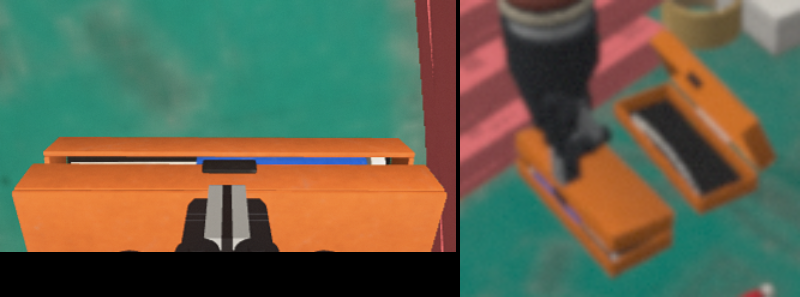

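Nearly shut, at tip z of about 0.053. I'll finish slowly.

Call:
move_arm --commands "0 0 -0.5 2 0;0 0 -0.5 2 0;0 0 -0.5 2 0;0 0 -0.5 1.5 0;0 0 0 1 0;0 0 0 1 0;0 0 0 0 0"

```text
t: 9.75
position: [0.4778, -0.0341, 0.0549]
orientation: [-2.113, -2.325, -0.0]
wrist_force: [0.1, 0.7, -0.1]
finger_gap: -0.0002
```

Call:
move_arm --commands "0 0 0 1 0;0 0 0 0 0"

```text
t: 9.95
position: [0.478, -0.0341, 0.0542]
orientation: [2.113, 2.324, 0.0]
wrist_force: [-0.8, 0.1, 2.6]
finger_gap: -0.0002
```

```bash
python3 look.py L6;python3 st.py
```

```text
t 10.05 pos [ 0.478  -0.0341  0.0542] F [-0.53 -0.6   2.33] gap -0.0 j [-0.218  0.167  2.075  0.     0.899 -1.884]
toolx [-0.095  0.995 -0.   ] tooly [0.995 0.095 0.   ] nose 0.011
```

View pics/L6.png

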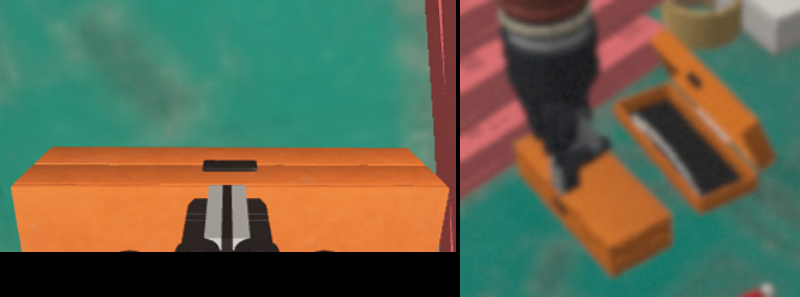

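The lid looks shut and the wrist reads 2.3 N. I'll press a little more to confirm it has bottomed out.

Call:
move_arm --commands "0 0 0 0.7 0;0 0 0 0 0;0 0 0 0 0"

```text
t: 10.35
position: [0.478, -0.0341, 0.0541]
orientation: [-2.113, -2.325, 0.0]
wrist_force: [-2.4, -0.5, 6.2]
finger_gap: -0.0002
```

Call:
move_arm --commands "0 0 0 0.7 0;0 0 0 0 0;0 0 0 0 0"

```text
t: 10.65
position: [0.478, -0.0341, 0.054]
orientation: [-2.113, -2.325, 0.001]
wrist_force: [-3.9, -0.6, 11.3]
finger_gap: -0.0
```

It has hit a firm stop: the force rises while the tip stays at z = 0.043. Now I'll take the hand away.

Call:
move_arm --commands "0 0 0 -1 0;0 0 0 -2 0;0 0 0 -5 0;0 0 0 -15 0;0 0 0 -30 0;0 0 0 -40 0;0 0 0 -40 0;0 0 0 -20 0"

```text
t: 11.45
position: [0.4798, -0.0345, 0.2098]
orientation: [2.109, 2.32, 0.005]
wrist_force: [0.3, -0.9, 0.1]
finger_gap: 0.0003
```

Call:
move_arm --commands "0 -40 -12 0 0;0 -40 -12 0 0;0 -40 -12 0 0;0 -40 -12 0 0;0 0 0 0 0;0 0 0 0 0"

```text
t: 12.05
position: [0.4449, -0.1985, 0.2055]
orientation: [-2.116, -2.321, -0.001]
wrist_force: [-0.7, 0.3, 0.1]
finger_gap: -0.0002
```

```bash
python3 st.py; python3 - <<'E'
from plant import ctrl
import cv2
cv2.imwrite("pics/s9.png",ctrl.camera("side")[:,:,::-1])
a=ctrl.camera("scene")[:,:,::-1]
cv2.imwrite("pics/c9.png",cv2.resize(a[150:320,240:440],None,fx=3.5,fy=3.5))
b=cv2.imread("pics/s9.png")
cv2.imwrite("pics/s9z.png",cv2.resize(b[175:250,255:330],None,fx=8,fy=8,interpolation=cv2.INTER_CUBIC))
E
```

```text
t 12.05 pos [ 0.4449 -0.1985  0.2055] F [-0.67  0.25  0.07] gap -0.0002 j [-5.640e-01 -4.500e-02  1.967e+00  1.000e-03  1.220e+00 -2.228e+00]
toolx [-0.093  0.996  0.001] tooly [0.996 0.093 0.   ] nose 0.011
```

View pics/s9.png

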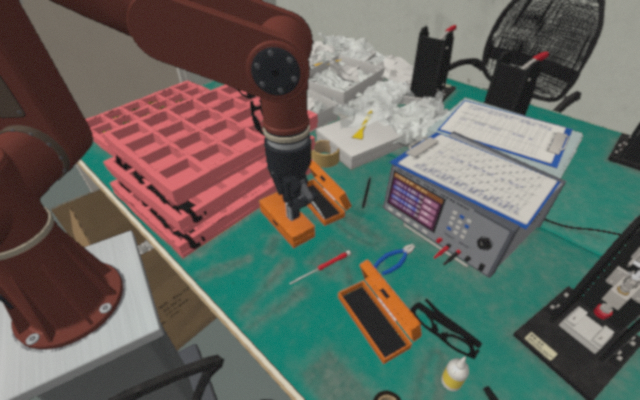

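View pics/s9z.png

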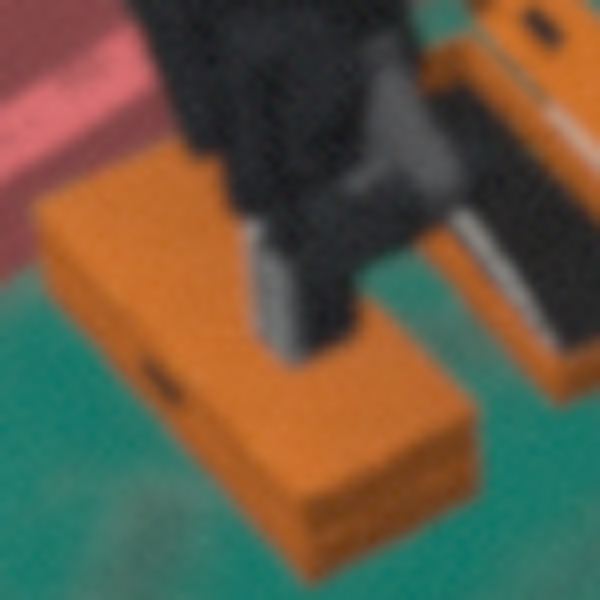

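View pics/c9.png

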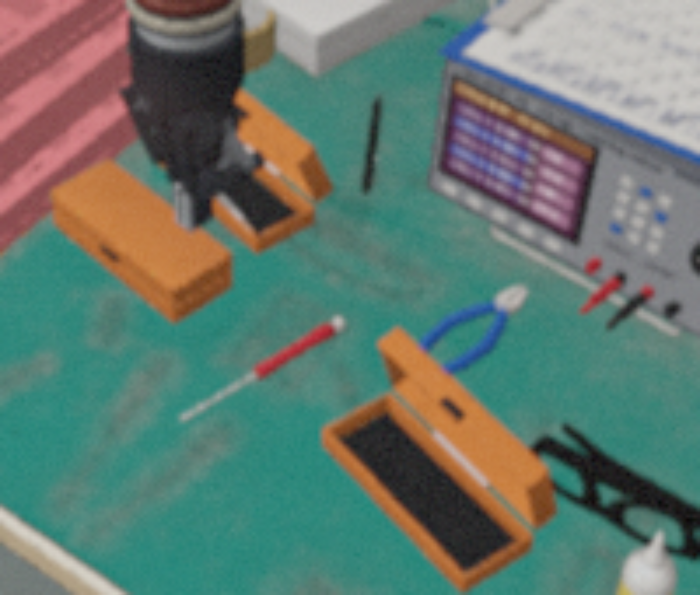

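The case is shut flat. Its bottom front corner is still at side crop (308,582), the same as before, and the other things look unmoved. I'm handing it in.

```bash
python3 -c "
from plant import ctrl
print(ctrl.job_done())"
```

```text
the job is handed in; nothing more can be done
None
```

I shut the screwdriver case, the front-left one of the three, and handed the job in at about 12 s of the 34 s allowed. With the fingers closed, I put the fingertips on the middle of the lid's front edge and followed the lid's swing down until it was shut.

- **Lid:** the fingertips came to a firm stop 43 mm above the table, the height given for a shut lid. Wrist force rose from 2.3 N to 11.3 N there with no further movement, and that was the highest I read.
- **Screwdriver case:** in the side view its bottom front corner is at the same pixel as before, and the lid and base close flush. The screwdriver was still inside when last visible, just before the lid closed.
- **Everything else:** by eye, the tweezers case, the empty case, the side cutters and the loose screwdriver look unmoved. I compared these pictures without measuring. The hand partly hides the tweezers case in the final views.
- **Hand:** it ended clear of everything, with the tool about 0.2 m above the table and no load on the wrist beyond sensor noise.

My three camera views agreed on where the lid edge was to about 4 mm. First contact came about 2 mm higher than I had calculated, which is within the calibration error. No check failed.

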